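Open the extraction hood's sash to its mark and start the fan

ROBOT

A 6-joint arm with a two-finger parallel gripper is mounted at the origin on a cart in front of the work surface, level with it; the furniture and walls round the work are solid. World frame = base frame: x ahead of the robot, y to its left, z up, the work surface at z = 0. Lengths are in m, angles in rad, forces in N, time in s.
With the tool pointing down it reaches from about 0.3 to 0.875 m from the base axis. Payload 6.4 kg.
Tool frame: the origin (TCP) lies at the very end of the fingers, on their centre line; the grasp point (between the pads) lies 19 mm behind it; z points along the fingers, y is the line along which they close (so a half turn about z gives the same grasp; the last joint's range is limited). The gripper opens to 88 mm and grips with 3 to 60 N. Pads are 18 mm wide; open, the fingers measure 123 mm over their backs; the gripper's body (75 mm by 187 mm) begins 45 mm behind the grasp point.
Start: joints at [0.976, 0.181, 1.607, -0, 1.354, -0.206], TCP at [0.218, 0.532, 0.239] pointing down, gripper open.
Joint ranges: [-2.99, 2.99], [-0.89, 2.07], [0.3, 2.58], [-1.14, 4.28], [0, 2.63], [-3.12, 3.12]. Speed limits (rad/s): [2.57, 2.57, 3.01, 3.14, 3.14, 3.14].

INTERFACE

Orientations are given as a unit quaternion [w, x, y, z].
In Python, from rig import ctrl gives the robot as it stands. The module is installed in compiled form; this text tells all that it offers. Calls block until the motion is done:
- ctrl.movep(position, orientation): joint-space move of the TCP to a pose.
- ctrl.move_straight(position, rate=0.15, rotation=None, force_limit=None): straight line of the TCP; rotation=None keeps the orientation; rate is the mean speed in m/s. With force_limit (N) it stops when the force on the tool has changed by that much, and returns True; else False.
- ctrl.goto_joints(angles): joint-space move.
- ctrl.move_gripper(opening): opening from 0.0 (shut) to 1.0 (fully open); the grip force is fixed at half the most; returns when the fingers have stopped.
- ctrl.dwell(seconds).
- ctrl.ik(position, orientation): joint angles nearest the present ones, or None.
- ctrl.state(): the state.
- ctrl.capture(name): name is "scene" or "top" or "wrist"; returns the picture (420x560x3 uint8, red, green, blue); there is no depth.
- ctrl.camera_info(name): a dict with "fx", "fy", "cx", "cy" (pixels), "k1" (the pictures are not rectified: a ray, as slopes to the right and down, at radius r is drawn at 1 + k1 r^2 times it, then the intrinsics apply), "cam_to_world" (4x4, takes a point from camera to world coordinates); the wrist camera has in their place "hand_eye" (4x4, takes a point from camera to tool coordinates, whose origin is the TCP and whose axes are the flange's). Camera axes: x right, y up, looking along -z (the intrinsics and any distortion apply to the point x, -y, -z); pixel columns grow to the right and rows downward; lengths in m; the calibration is good to about 2 mm. A picture is of the moment at which its call begins: read the wrist's pose just before it. camera_info takes no time and is no camera call.
A pose or a line that the arm cannot do raises ctrl.MotionError and nothing moves.
- ctrl.job_done(): hands the job in; it is judged then, once.
The state is a dict: "t": time; "joint_positions": joint angles; "qvel": joint speeds; "joint_efforts": joint torques, N m; "ee_pos": TCP position; "ee_rot": TCP orientation; "wrist_force": force on the tool from outside, world axes, zero at the start; "moment": the same for the moment, N m; "width": opening from 0.0 (shut) to 1.0 (fully open); "finger_force": force on a finger pad.
Only numpy, scipy, OpenCV 4.12 (cv2) and the standard library are available. Lean on these libraries where they do the work, as an engineer would, in place of code of your own. Each camera call takes 0.05 s, during which the arm holds its last target. There are 200 camera calls.

TASK

Get the small extraction hood ready for work: push its clear sliding sash up from beneath the lip with the fingertips until the pointer on the sash is level with the mark clipped to the hood's left-hand post, and leave it standing there. Then press the push button on the fan's control box fully down and let go. Nothing is to be grasped: do not pinch the lip or touch the pane or the top of the lip, and leave the other things on the bench and in the hood where they are.

Things in the scene. Friction and masses are not known exactly. Their poses are not given: they have to be found in the camera images.
- hood: Benchtop extraction hood, fixed: grey roof with duct stub, clear sides, two aluminium guide posts (30 x 24 mm, 450 mm tall, inner faces 210 mm apart) in front. Origin on the bench midway between the posts; x points into the hood, y to the left, z up. It reaches 180 mm behind the origin, 135 mm to each side; in front of x = -20 mm only the lip overhangs, the bench below it is clear.
- sash_lip (a point): Middle of the lower front edge of the lip, the level bar along the sash's bottom: 198 mm wide, jutting 38 mm from the sash plane (hood x = -38 mm to 0), 8 mm thick, plus a 4 mm black rubber cover on top. Its flat underside, where to push, is at this point's height, 60 to 90 mm over the bench at first. Fingers tilted 30 to 45 degrees, pointing forward and down, get beneath it.
- sash (a joint): Height of the sash on its vertical guides: 0 at the lowest, 0.18 m at the upper stop; the lip's underside is 60 mm + this value above the bench. Balanced by spring drums, so that it moves with about 2 to 5 N either way and stays where it is left.
- sash_pointer (a point): Tip of the small dark pointer at the left-hand end of the lip, 6 mm above the lip's underside, in front of the left-hand guide post; moves with the sash.
- mark_line (a point): Tip of the height mark: a black clip 26 mm tall on the outer side of the left-hand post (as the robot sees it, its y+ side), arrow at mid-height pointing to the sash. It stands 150 to 210 mm above the bench, always above the pointer at the start and below the sash's upper stop. The sash is right when the pointer's tip is at this height.
- sash_pane (a point): Middle of the sash's clear pane, 190 mm wide, 205 mm tall, in the sash plane, standing up from the lip. The pane, the rail on its top and the rubber cover on top of the lip are not to be touched.
- fan_box: Fan control box, fixed: a flat grey box 80 x 100 x 46 mm with an aluminium top plate, standing in front of the hood to its left or right. Origin on the bench under its centre.
- fan_button (a joint): Travel of the button: 0 released, 0.006 m fully pressed; it springs back. Fully down takes about 5 N. Down counts from 0.0045.
- fan_button_top (a point): Centre of the top of the push button, a grey round cap 30 mm across in a black collar, in the middle of the top of the control box; it is pressed straight down.
- thermo_unit: Bystander: flat black box 70 x 100 x 30 mm, lying on the other side in front of the hood. Origin at the middle of its underside.
- relay_a: Bystander: upright grey relay 72 x 34 x 67 mm, left of the hood. Origin at the middle of its underside.
- solder_reel: Bystander inside the hood: reel 52 mm across, 36 mm tall. Origin at the middle of its underside.
- board: Bystander inside the hood: green circuit board 54 x 81 x 16 mm. Origin at the middle of its underside.
- side_cutter: Bystander: red-handled side cutters 53 x 125 x 11 mm, left near the bench's front edge. Origin at the middle of the underside.
- tape_1: Bystander: black roll of tape 62 mm across, 19 mm tall, far left. Origin at the middle of its underside.
There are look-alikes about, which are no part of the job. What is meant by the fan_box is not brown or purple, and is the larger of those in its own colour.

How it is judged:
By the outcome, as a careful person would: the job done as asked, in the order asked, and still so for the second after the job is handed in, with the robot touching nothing.
It also fails if it takes over 58 s, if anything falls off the work surface, if the arm or the gripper's body presses on something with over 40 N, if the wrist force passes 120 N, or if a joint passes its speed limit or range.

## Working session

There is one attempt and no reset: what is moved stays moved. The work goes in short steps, each a Python script; the robot and the scene stay as the last script left them, time stands still between calls to the robot, and variables do not carry over. Pictures are saved under pics/ and viewed, at most 10 in all, crops included, and the job is handed in when it is done.

```bash
mkdir -p pics
cat > h.py <<'E'
import numpy as np, cv2
from rig import ctrl
def save(n,im): cv2.imwrite('pics/'+n+'.png',im[:,:,::-1])
def pose(name):
    c=ctrl.camera_info(name); return c,np.array(c['cam_to_world'])
def ray(c,T,u,v):
    k=np.array([[c['fx'],0,c['cx']],[0,c['fy'],c['cy']],[0,0,1]],float)
    p=cv2.undistortPoints(np.array([[[u,v]]],float),k,np.array([c['k1'],0,0,0,0.]))[0,0]
    d=T[:3,:3]@np.array([p[0],-p[1],-1]); return T[:3,3],d/np.linalg.norm(d)
def on_z(c,T,u,v,z):
    o,d=ray(c,T,u,v); return o+d*(z-o[2])/d[2]
def proj(c,T,P):
    p=np.linalg.inv(T)@np.append(P,1); x=p[0]/-p[2]; y=-p[1]/-p[2]; f=1+c['k1']*(x*x+y*y)
    return np.array([c['fx']*x*f+c['cx'],c['fy']*y*f+c['cy']])
def tri(r1,r2):
    A=np.zeros((3,3));b=np.zeros(3)
    for o,d in (r1,r2):
        M=np.eye(3)-np.outer(d,d);A+=M;b+=M@o
    P=np.linalg.solve(A,b); return P,[np.linalg.norm((np.eye(3)-np.outer(d,d))@(P-o)) for o,d in (r1,r2)]
E
python3 - <<'E'
from h import *
for n in ('scene','top'):
    im=ctrl.capture(n); save(n,cv2.resize(im,(800,600),interpolation=cv2.INTER_CUBIC)); np.save(n,im)
    c=ctrl.camera_info(n); print(n,{k:np.round(v,3).tolist() for k,v in c.items()})
print(np.round(ctrl.camera_info('wrist')['hand_eye'],3).tolist()); print(ctrl.state())
E
```

```text
scene {'fx': 440.723, 'fy': 440.723, 'cx': 280.098, 'cy': 208.888, 'k1': -0.144, 'cam_to_world': [[-0.535, 0.626, -0.568, -0.373], [-0.845, -0.394, 0.362, 0.588], [0.003, 0.673, 0.739, 1.36], [0.0, 0.0, 0.0, 1.0]]}
top {'fx': 493.742, 'fy': 493.742, 'cx': 281.729, 'cy': 202.08, 'k1': -0.033, 'cam_to_world': [[0.052, 0.974, -0.222, 0.229], [-0.999, 0.051, -0.01, -0.044], [0.002, 0.223, 0.975, 1.79], [0.0, 0.0, 0.0, 1.0]]}
[[-0.001, 0.958, 0.288, 0.075], [1.0, 0.001, -0.001, 0.0], [-0.001, 0.288, -0.958, -0.145], [0.0, 0.0, 0.0, 1.0]]
{'t': 0.1, 'joint_positions': array([ 9.75677295e-01,  1.81475154e-01,  1.60789167e+00,  4.21061472e-05,
        1.35382544e+00, -2.06287124e-01]), 'qvel': array([ 0.00115494, -0.00286054, -0.00111156, -0.00066442, -0.00228117,
        0.00074225]), 'joint_efforts': array([ 1.12341142e-03, -4.34814870e+01, -3.42697155e+01,  7.04672048e-02,
        3.40445701e-02, -5.17693775e-05]), 'ee_pos': array([0.21767551, 0.53168397, 0.23790341]), 'ee_rot': array([-3.30904101e-04,  1.93197926e-01,  9.81159478e-01, -7.28431811e-04]), 'wrist_force': array([-0.01839484, -0.39381803,  0.12551643]), 'moment': array([ 0.00073807, -0.03851403, -0.00810985]), 'finger_force': 0.0, 'width': 1.0047979891175152}
```

View pics/scene.png

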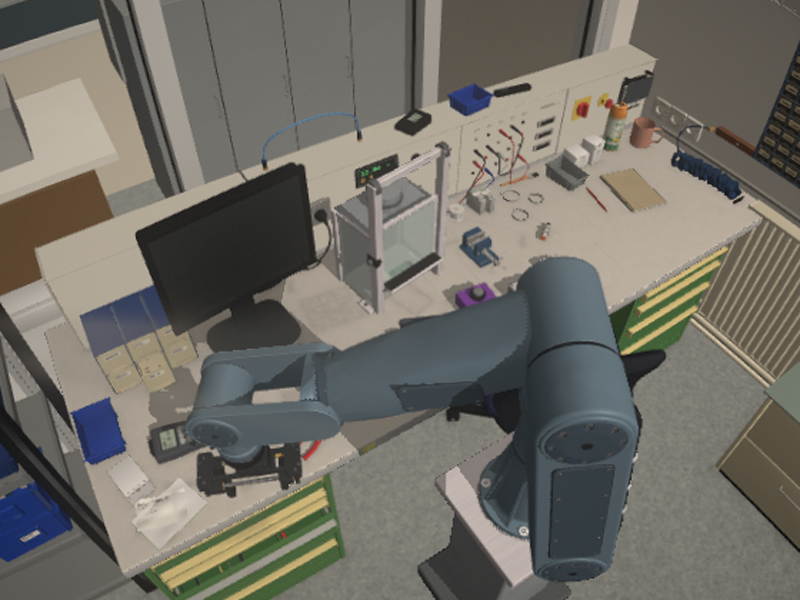

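View pics/top.png

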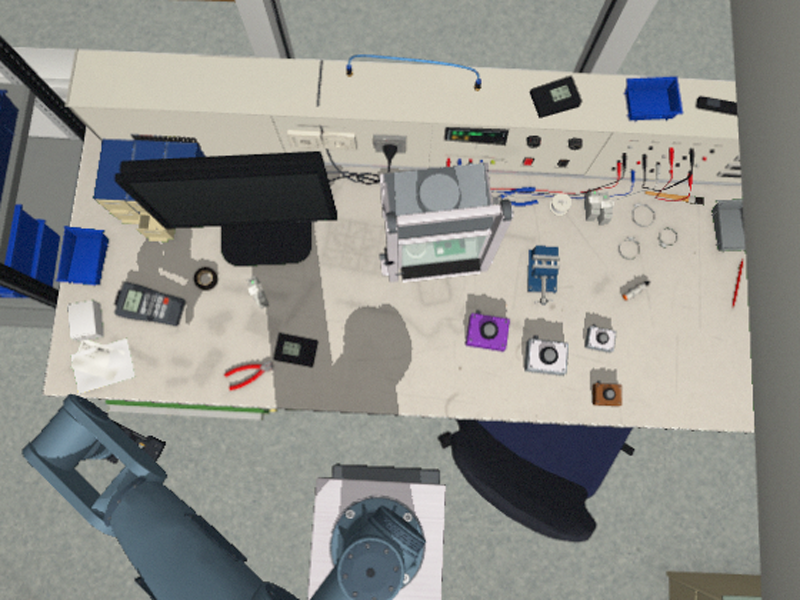

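The scene view shows the hood, with the mark clip near (373,262) and the lip near (412,272). The top view shows the lip near (440,268), the larger grey box with a button at (547,356), and the smaller grey, purple and brown look-alikes. Next I'll enlarge the hood in both views.

Run:
```python
from h import *
s=np.load('scene.npy');t=np.load('top.npy')
a=cv2.resize(s[90:230,220:330],None,fx=4,fy=4,interpolation=cv2.INTER_CUBIC)
b=cv2.resize(t[110:200,255:365],None,fx=3.2,fy=3.2,interpolation=cv2.INTER_CUBIC)
d=cv2.resize(t[200:290,310:440],None,fx=2.7,fy=2.7,interpolation=cv2.INTER_CUBIC)
im=np.zeros((600,800,3),np.uint8); im[:560,:440]=a; im[:288,445:797]=b; im[300:543,445:796]=d
save('crop1',im)
c,T=pose('top')
for n,u,v,z in (('big',547,355,.06),('small',600,338,.05),('purple',488,331,.06),('thermo',295,350,.03),('lipL',401,277,.08),('lipR',481,270,.08)): print(n,on_z(c,T,u*.7,v*.7,z).round(3))
```

```text
big [ 0.475 -0.393  0.06 ]
small [ 0.526 -0.527  0.05 ]
purple [ 0.528 -0.245  0.06 ]
thermo [0.459 0.234 0.03 ]
lipL [ 0.649 -0.023  0.08 ]
lipR [ 0.678 -0.222  0.08 ]
```

View pics/crop1.png

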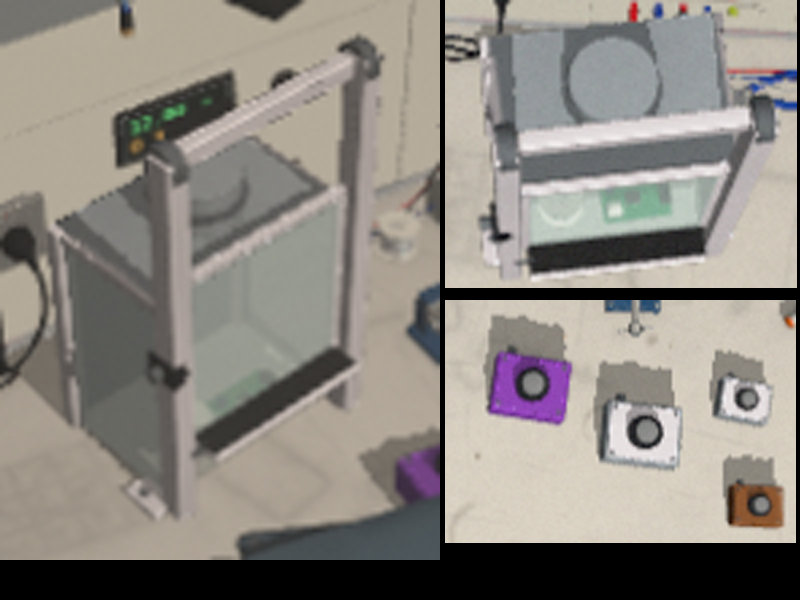

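```bash
cat >> h.py <<'E'
from scipy.spatial.transform import Rotation as R
def quat(yaw,down):  # tool z forward+down, x up, y right, hood yaw
    z=np.array([np.cos(down)*np.cos(yaw),np.cos(down)*np.sin(yaw),-np.sin(down)])
    y=np.array([np.sin(yaw),-np.cos(yaw),0]); x=np.cross(y,z)
    q=R.from_matrix(np.c_[x,y,z]).as_quat(); return np.r_[q[3],q[:3]]
def wcap(n):
    s=ctrl.state(); T=np.eye(4); q=s['ee_rot']; T[:3,:3]=R.from_quat([q[1],q[2],q[3],q[0]]).as_matrix(); T[:3,3]=s['ee_pos']
    im=ctrl.capture('wrist'); c=ctrl.camera_info('wrist'); T=T@np.array(c['hand_eye']); save(n,im); np.savez(n,im=im,T=T); return c,T,im
E
python3 - <<'E'
from h import *
ct,Tt=pose('top');cs,Ts=pose('scene')
L=tri(ray(ct,Tt,281.6,195.3),ray(cs,Ts,271.2,205.5)); Rr=tri(ray(ct,Tt,336.2,193.75),ray(cs,Ts,308.7,181))
print(L,Rr)
D=(L[0]-Rr[0])[:2]; yaw=np.arctan2(-D[0],D[1]); print(np.degrees(yaw),np.linalg.norm(D))
M=tri(ray(ct,Tt,255+50/3.2,110+232/3.2),ray(cs,Ts,220+183/4,90+375/4)); print(M)
lip=(L[0]+Rr[0])/2
h=np.array([np.cos(yaw),np.sin(yaw),0])
for back,z,dn in ((.25,.2,0),(.25,.2,15),(.25,.15,15),(.2,.2,30)):
    p=lip-h*back; p[2]=z; print(back,z,dn,ctrl.ik(p,quat(yaw,np.radians(dn))))
for dn in (30,40,45):
  for z in (.03,.2):
    p=lip.copy();p[2]=z; print(dn,z,ctrl.ik(p,quat(yaw,np.radians(dn))))
print(ctrl.camera_info('wrist'))
E
```

```text
(array([ 0.64815562, -0.02405633,  0.07210489]), [np.float64(0.0025086362951628), np.float64(0.0025086362951627756)]) (array([ 0.65897811, -0.21470516,  0.09992712]), [np.float64(0.004981613671604147), np.float64(0.004981613671604301)])
3.249001207278824 0.19095575505313547
(array([0.65012092, 0.00656484, 0.21047946]), [np.float64(0.006222126065160029), np.float64(0.006222126065159867)])
0.25 0.2 0 None
0.25 0.2 15 None
0.25 0.15 15 None
0.2 0.2 30 [-1.19347002 -0.40750672  2.57539723  1.26437856  1.03929416 -0.42648185]
30 0.03 [-0.63059907  0.5644672   2.11002831  2.1666244   0.72595045 -1.12590429]
30 0.2 [-0.63059907  0.10798595  2.15243267  1.64375898  0.58346741 -0.4768054 ]
40 0.03 [-0.58321042  0.47433735  2.06769677  1.87696005  0.50035379 -0.79209177]
40 0.2 [-0.58321042  0.07609168  2.06599004  1.14319359  0.5267048   0.03884752]
45 0.03 [-0.55807895  0.44609595  2.03388219  1.62300736  0.42070432 -0.52024628]
45 0.2 [-0.55807895  0.0773464   2.0139479   0.89616924  0.54948881  0.29029368]
{'fx': 302.51300702979245, 'fy': 302.51300702979245, 'cx': 280.5428443400636, 'cy': 207.55272290460607, 'k1': 0.015485771976694877, 'hand_eye': array([[-1.14117509e-03,  9.57717485e-01,  2.87708040e-01,
         7.46659527e-02],
       [ 9.99998508e-01,  1.46604517e-03, -9.13716913e-04,
         2.42323686e-04],
       [-1.29687565e-03,  2.87706568e-01, -9.57717729e-01,
        -1.45159738e-01],
       [ 0.00000000e+00,  0.00000000e+00,  0.00000000e+00,
         1.00000000e+00]])}
```

Run:
```python
from h import *
yaw=np.radians(5); lip=np.array([.655,-.118,.08]); h=np.array([np.cos(yaw),np.sin(yaw),0])
ctrl.move_gripper(0.0)
p=lip-h*.14; p[2]=.25; q=quat(yaw,np.radians(33))
print(ctrl.ik(p,q))
ctrl.movep(p,q); ctrl.dwell(.3)
_,_,a=wcap('w1'); print(ctrl.state()['t'])
p2=p+[0,.06,-.08]
ctrl.move_straight(p2,rate=.1); ctrl.dwell(.3); _,_,b=wcap('w2'); s=ctrl.state(); print(s['t'],s['ee_pos'],p2,s['wrist_force'])
```

```text
[-0.94674982 -0.34743329  2.38001004  1.18049062  0.8935975  -0.16020839]
4.3
5.8 [ 0.51562709 -0.07048719  0.17026349] [ 0.51553274 -0.0702018   0.17      ] [-0.80886961  0.272834    0.21891552]
```

View pics/w1.png

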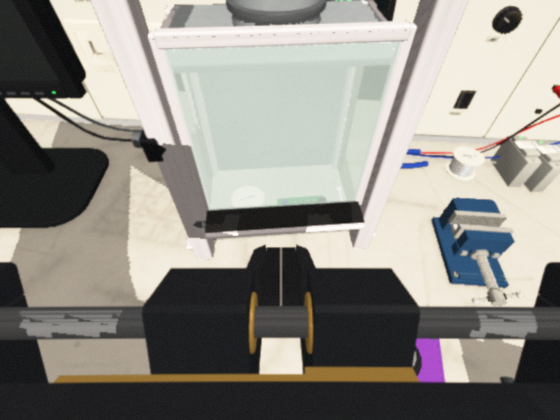

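View pics/w2.png

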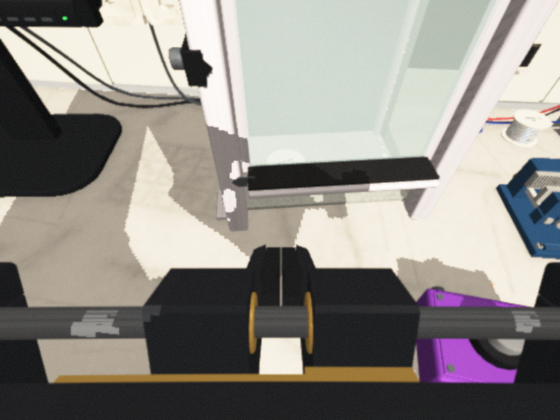

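w1 shows the mark arrow near (163,150) and the lip from (203,233) to (365,225). w2 shows the mark near (207,72), the pointer near (235,182) and the lip from (248,190) to (438,182). I'll enlarge the left-hand details.

Run:
```python
from h import *
a=np.load('w1.npz')['im'];b=np.load('w2.npz')['im']
f=lambda x,k:cv2.resize(x,None,fx=k,fy=k,interpolation=cv2.INTER_CUBIC)
im=np.zeros((600,800,3),np.uint8)
A=f(a[125:245,130:225],4); B=f(b[40:210,160:260],3.5); 
im[:480,:380]=A; im[:595,400:750]=B
save('crop2',im)
```

```text
(no output)
```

View pics/crop2.png

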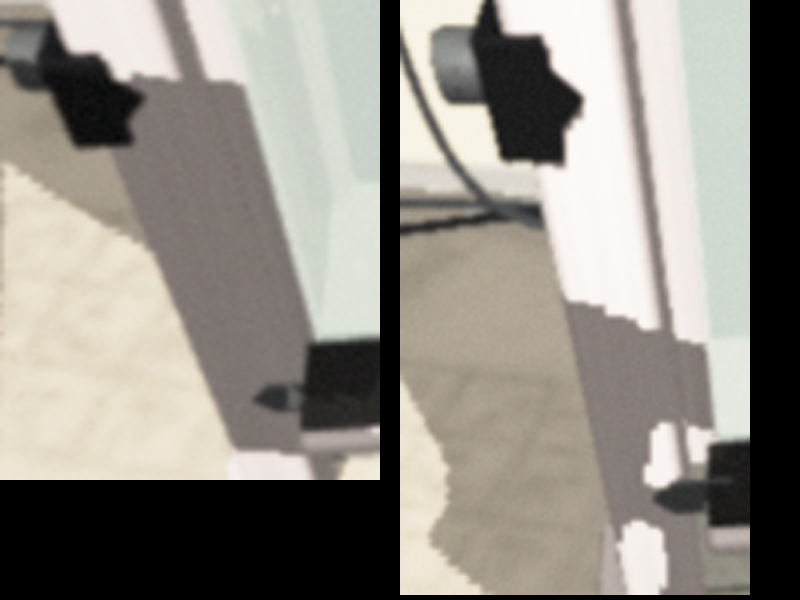

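The mark tip is at (166,149.8) in w1 and (212,69.4) in w2. The pointer tip is at (193.2,224.5) in w1 and (232.3,181.7) in w2.

Run:
```python
from h import *
c=ctrl.camera_info('wrist');T1=np.load('w1.npz')['T'];T2=np.load('w2.npz')['T']
for n,a,b in (('mark',(165.5,149.5),(211.5,69)),('ptr',(193.2,224.3),(232.2,181.5)),('lipL',(205,237),(247.5,196.)),('lipR',(365,228),(438,186.5))):
    P,r=tri(ray(c,T1,*a),ray(c,T2,*b)); print(n,P.round(4),np.round(r[0],4))
```

```text
mark [ 0.6534 -0.0069  0.2056] 0.0001
ptr [ 0.6503 -0.0087  0.0912] 0.0001
lipL [ 0.6358 -0.0264  0.0867] 0.0001
lipR [ 0.6699 -0.2227  0.0821] 0.0003
```

Run:
```python
from h import *
yaw=np.radians(9.9); lip=np.array([.653,-.1246,.085]); h=np.array([np.cos(yaw),np.sin(yaw),0]); q=quat(yaw,np.radians(35))
a=lip-h*.06; a[2]=.12; b=a.copy(); b[2]=.048; d=lip+h*.015; d[2]=.048
print(ctrl.ik(a,q),ctrl.ik(d,q))
ctrl.movep(a,q); ctrl.move_straight(b,rate=.08); print(ctrl.move_straight(d,rate=.05,force_limit=6)); ctrl.dwell(.2)
s=ctrl.state(); print(s['t'],s['ee_pos'],s['wrist_force'])
u=d.copy(); u[2]=.075
print(ctrl.move_straight(u,rate=.02,force_limit=2)); s=ctrl.state(); print(s['t'],s['ee_pos'],s['wrist_force'])
wcap('w3')
```

```text
[-0.7908288   0.21329913  2.20768963  1.53026422  0.73864953 -0.63536932] [-0.64500707  0.49884797  2.03656675  1.79067038  0.65913086 -0.8247126 ]
False
9.25 [ 0.66765352 -0.12212869  0.04799358] [-0.35682067  0.7412489   0.36117134]
True
9.9917 [ 0.6674696  -0.12193177  0.06019291] [0.06104114 0.85994993 0.73868153]
```

View pics/w3.png

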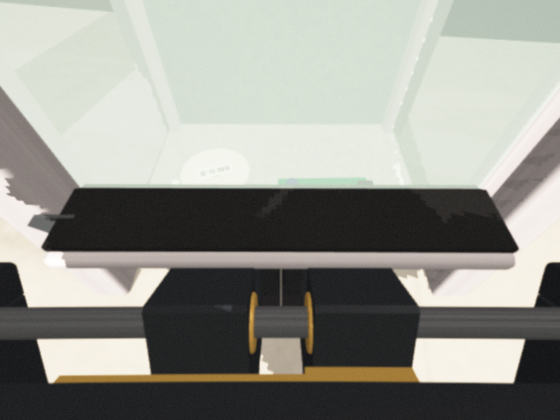

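w3 shows the fingers centred under the lip, with the pointer tip visible at about (30,218). I'll raise to a few millimetres short and look again.

Run:
```python
from h import *
s=ctrl.state(); p=np.array([.6677,-.1220,.164])
print(ctrl.move_straight(p,rate=.03,force_limit=30)); ctrl.dwell(.3); s=ctrl.state(); print(s['t'],s['ee_pos'],s['wrist_force'])
c,T,im=wcap('w4')
for n,P in (('mark',[.6534,-.0069,.2056]),('ptr',[.6503,-.0087,.0912+.164-.0602])): print(n,proj(c,T,np.array(P)))
v=np.zeros((600,800,3),np.uint8); v[:420,:560]=im; v[:600,400:]=cv2.resize(im[130:280,0:100],None,fx=4,fy=4,interpolation=cv2.INTER_CUBIC); save('w4v',v)
```

```text
False
13.9833 [ 0.66725055 -0.12155211  0.16392979] [-7.68523835 -0.52396612 -3.42325929]
mark [ 13.2857599  204.36260112]
ptr [ 28.56673581 224.83025216]
```

View pics/w4v.png

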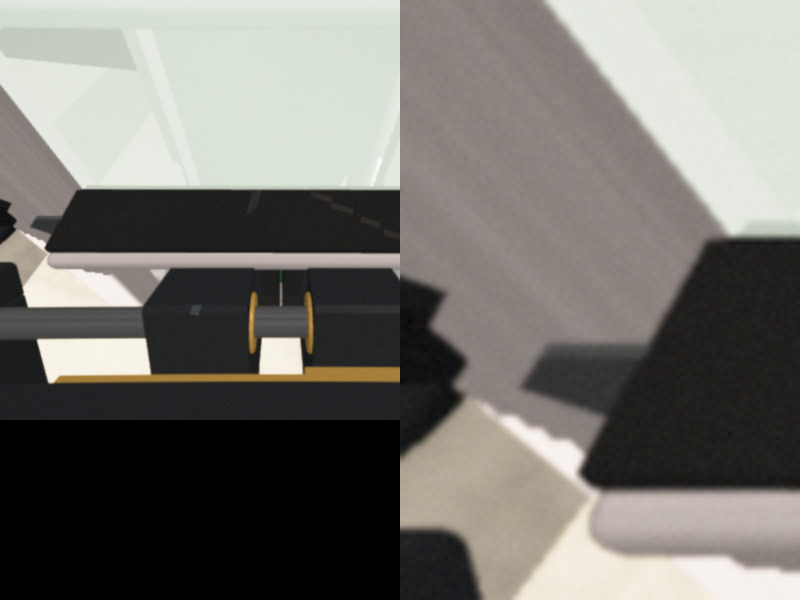

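w4 shows the pointer tip at (30.8,226.8), as predicted. The mark tip seems to be at (16.5,221), where I predicted row 204. I'll back off and measure again from the front, with two views in one picture.

Run:
```python
from h import *
c=ctrl.camera_info('wrist');T=[np.load(f'w{i}.npz')['T'] for i in (1,2,4)]
r1,r2,r4=ray(c,T[0],165.5,149.5),ray(c,T[1],211.5,69),ray(c,T[2],16.5,221)
print(tri(r1,r4),tri(r2,r4))
yaw=np.radians(9.9); h=np.array([np.cos(yaw),np.sin(yaw),0]); s=ctrl.state(); p=s['ee_pos']
ctrl.move_straight(p-[0,0,.03],rate=.08)
ctrl.move_straight(p-[0,0,.03]-h*.11,rate=.12)
l=np.array([-h[1],h[0],0]); a=p-h*.13+l*.03; a[2]=.16
q=quat(yaw,np.radians(30)); ctrl.movep(a,q); ctrl.dwell(.3); c,T5,i5=wcap('w5')
a[2]=.24; ctrl.move_straight(a,rate=.1); ctrl.dwell(.3); c,T6,i6=wcap('w6'); print(ctrl.state()['t'])
v=np.zeros((600,800,3),np.uint8); M=np.array([.6534,-.0069,.2056])
for k,(TT,im) in enumerate(((T5,i5),(T6,i6))):
    u=proj(c,TT,M-[0,0,.01]).astype(int); x0=int(np.clip(u[0]-40,0,470)); y0=int(np.clip(u[1]-70,0,270)); print(k,u,x0,y0)
    v[:600,400*k:400*k+360]=cv2.resize(im[y0:y0+150,x0:x0+90],None,fx=4,fy=4,interpolation=cv2.INTER_CUBIC)
save('w56',v)
```

```text
(array([ 0.6475493 , -0.0113713 ,  0.20696811]), [np.float64(0.0032391733829436374), np.float64(0.00323917338294359)]) (array([ 0.64735987, -0.01032866,  0.20595674]), [np.float64(0.0029581614970843567), np.float64(0.0029581614970844035)])
17.575
0 [166  81] 126 11
1 [190 164] 150 94
```

View pics/w56.png

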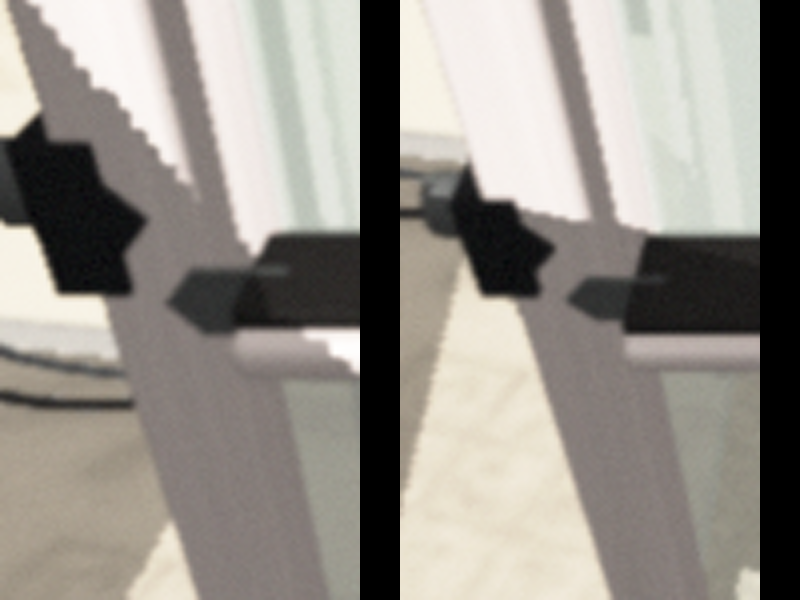

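w5 and w6 show the mark tip at (163,65.8) and (188.8,155.8), and the pointer tip at (167.8,86.3) and (191.8,168.8).

Run:
```python
from h import *
c=ctrl.camera_info('wrist');T={i:np.load(f'w{i}.npz')['T'] for i in (1,2,5,6)}
def multi(obs):
    A=np.zeros((3,3));b=np.zeros(3)
    for i,u,v in obs:
        o,d=ray(c,T[i],u-.4,v-.4);M=np.eye(3)-np.outer(d,d);A+=M;b+=M@o
    return np.linalg.solve(A,b)
m=multi([(5,163,65.75),(6,188.75,155.75)]);p=multi([(5,167.75,86.25),(6,191.75,168.75)])
print(m,p,m-p); print(multi([(1,166,149.75),(2,212,69.4),(5,163,65.75),(6,188.75,155.75)]))
# pointer height per view given pointer xy relative to mark from initial measurement
for i,um,up in ((5,(163,65.75),(167.75,86.25)),(6,(188.75,155.75),(191.75,168.75))):
    o,d=ray(c,T[i],up[0]-.4,up[1]-.4)
    for off in (0,-.003,-.006):
        t=(m[0]+off-o[0])/d[0]; o2,d2=ray(c,T[i],um[0]-.4,um[1]-.4); t2=(m[0]-o2[0])/d2[0]
        print(i,off,(o2+d2*t2)[2]-(o+d*t)[2])
```

```text
[ 0.65165705 -0.00856249  0.20809917] [ 0.65074678 -0.00836208  0.19362329] [ 0.00091027 -0.00020041  0.01447588]
[ 0.65288836 -0.00751722  0.20668302]
5 0 0.014950647325029487
5 -0.003 0.013430351067209495
5 -0.006 0.011910054809389503
6 0 0.01526147897680355
6 -0.003 0.012578442759964087
6 -0.006 0.009895406543124652
```

```bash
cat > push.py <<'E'
from h import *
yaw=np.radians(9.9); h=np.array([np.cos(yaw),np.sin(yaw),0]); l=np.array([-h[1],h[0],0]); q=quat(yaw,np.radians(35))
def push(z):
    d=np.array([.6677,-.1220,.140]); a=d-h*.09
    ctrl.movep(a,q); print(ctrl.move_straight(d,rate=.1,force_limit=8))
    d[2]=z-.012; ctrl.move_straight(d,rate=.06,force_limit=30)
    d[2]=z; ctrl.move_straight(d,rate=.03,force_limit=30); ctrl.dwell(.3); s=ctrl.state(); print(s['ee_pos'],s['wrist_force'])
    d[2]-=.03; ctrl.move_straight(d,rate=.1); ctrl.move_straight(d-h*.11,rate=.15)
def look(n1,n2):
    a=np.array([.6673,-.1216,.16])-h*.13+l*.03; qq=quat(yaw,np.radians(30)); out=[]
    for n,z in ((n1,.16),(n2,.24)):
        a[2]=z; (ctrl.movep(a,qq) if z==.16 else ctrl.move_straight(a,rate=.12)); ctrl.dwell(.3); out.append(wcap(n))
    print(ctrl.state()['t']); return out
E
python3 - <<'E'
from push import *
push(.1770); o=look('w7','w8')
v=np.zeros((600,800,3),np.uint8)
for k,((c,T,im),(x0,y0)) in enumerate(zip(o,((126,11),(150,104)))):
    v[:600,400*k:400*k+400]=cv2.resize(im[y0:y0+120,x0:x0+80],None,fx=5,fy=5,interpolation=cv2.INTER_CUBIC)
save('w78',v)
E
```

```text
False
[ 0.66759167 -0.12188141  0.17683767] [-4.30850573 -0.10140311 -1.00123755]
23.6917
```

View pics/w78.png

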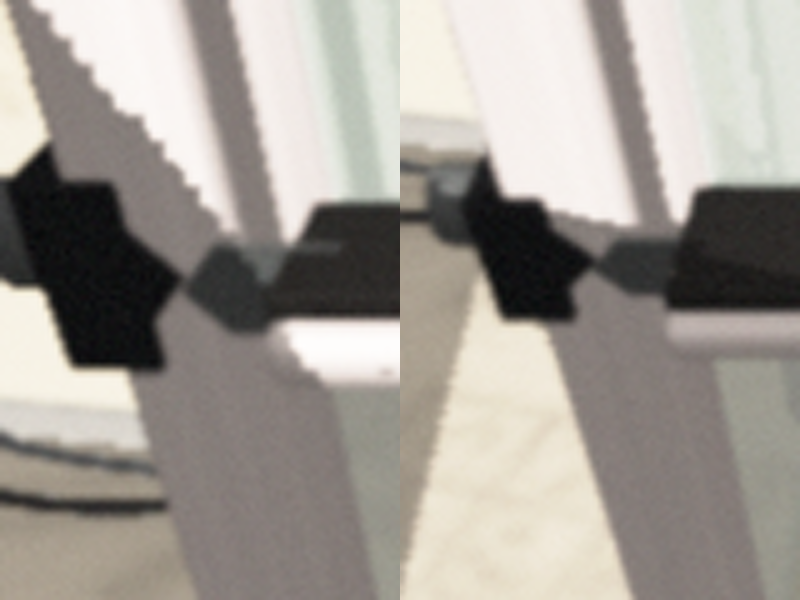

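w7 and w8 show the tips almost touching. The mark is at crop (184,278) and (595,264), and the pointer at (187,287) and (594,266), so about 1–2 px apart.

Run:
```python
from h import *
c=ctrl.camera_info('wrist');T=[np.load(f'w{i}.npz')['T'] for i in (7,8)]
px=lambda u,v,x0,y0:(x0+u/5-.4,y0+v/5-.4)
obs={'mark':(px(184,278,126,11),px(195,264,150,104)),'ptr':(px(187,287,126,11),px(194,266,150,104))}
for n,(a,b) in obs.items(): print(n,tri(ray(c,T[0],*a),ray(c,T[1],*b))[0].round(4))
# height gap per view, pointer offset in x relative to mark
for off in (.003,0,-.002,-.004):
    r=[]
    for i in (0,1):
        z=[]
        for n,o in (('mark',0),('ptr',off)):
            O,d=ray(c,T[i],*obs[n][i]); z.append((O+d*(.6525+o-O[0])/d[0])[2])
        r.append(round(z[0]-z[1],4))
    print(off,r)
```

```text
mark [ 0.6489 -0.0101  0.209 ]
ptr [ 0.6511 -0.0087  0.2068]
0.003 [np.float64(0.0026), np.float64(0.003)]
0 [np.float64(0.0013), np.float64(0.0005)]
-0.002 [np.float64(0.0004), np.float64(-0.0012)]
-0.004 [np.float64(-0.0005), np.float64(-0.0028)]
```

The sash pointer is within about 1 mm of the mark, and I'm leaving it there. Now the button: hover above it and check the position numerically.

```bash
cat > btn.py <<'E'
from h import *
def collar(im,u0,rad,thr=95,amin=20):
    g=im.max(2); m=((g<thr)).astype(np.uint8); u0=np.asarray(u0)
    n,lab,st,ce=cv2.connectedComponentsWithStats(m)
    out=[]
    for i in range(1,n):
        x,y,w,h,a=st[i]; cc=np.array([x+w/2,y+h/2])-.5
        if a>=amin and max(w,h)<1.6*min(w,h) and np.linalg.norm(cc-u0)<rad: out.append((cc.round(1).tolist(),int(w),int(h),int(a)))
    return out
E
python3 - <<'E'
from btn import *
t=np.load('top.npy'); c,T=pose('top')
for thr in (70,95): print(collar(t,(383,248.5),12,thr))
o=collar(t,(383,248.5),12,70)
P=on_z(c,T,*(o[0][0] if o else (383.5,248.5)),.056); print(P)
p=P.copy(); p[2]=.16
ctrl.movep(p,quat(0,np.pi/2)); ctrl.dwell(.3)
cw,Tw,im=wcap('b1'); u=proj(cw,Tw,P); print(u, ctrl.state()['t'])
for thr in (50,70,95): print(thr,[(x,on_z(cw,Tw,*x[0],.054).round(4)) for x in collar(im,u,40,thr,100)])
E
```

```text
[([383.5, 248.5], 12, 12, 57)]
[([384.0, 248.5], 13, 12, 67)]
[ 0.47615166 -0.39559038  0.056     ]
[281.89617106 206.6598104 ] 25.225
50 [(([284.5, 206.5], 50, 50, 893), array([ 0.4757, -0.3979,  0.054 ]))]
70 [(([285.0, 207.0], 51, 51, 1021), array([ 0.4752, -0.3983,  0.054 ]))]
95 [(([285.0, 207.0], 51, 51, 1133), array([ 0.4752, -0.3983,  0.054 ]))]
```

Run:
```python
from btn import *
p=np.array([.4755,-.398,.085]); ctrl.move_straight(p,rate=.08); ctrl.dwell(.2)
p[2]=.035; print(ctrl.move_straight(p,rate=.015,force_limit=1.2)); s=ctrl.state(); print(s['ee_pos'],s['wrist_force'])
print(ctrl.move_straight(p,rate=.012,force_limit=15)); s=ctrl.state(); print(s['ee_pos'],s['wrist_force']); ctrl.dwell(.2); s=ctrl.state(); print(s['ee_pos'],s['wrist_force'],s['t'])
```

```text
True
[ 0.47539556 -0.39788356  0.0676443 ] [ 0.345632   -0.08373745  2.01660177]
True
[ 0.47537181 -0.39782522  0.06295676] [-0.3727996   0.53860369  4.34255712]
[ 0.47535189 -0.3978321   0.06292249] [-1.2802732   0.31703478  6.11487723] 29.1167
```

Run:
```python
from btn import *
p=ctrl.state()['ee_pos'].copy(); p[2]=.0595
print(ctrl.move_straight(p,rate=.012,force_limit=18)); ctrl.dwell(.3); s=ctrl.state(); print(s['ee_pos'],s['wrist_force'])
p[2]=.17; ctrl.move_straight(p,rate=.1); ctrl.dwell(.3); s=ctrl.state(); print(s['ee_pos'],s['wrist_force'],s['t'])
cw,Tw,im=wcap('b2')
# sash check from the top camera: lip rubber strip centroid now
t=ctrl.capture('top'); np.save('top2',t); c,T=pose('top')
for n,P in (('ptr',[.6505,-.0085,.207]),('mark',[.6525,-.0085,.207])): print(n,proj(c,T,np.array(P)).round(1))
m=(t[150:200,275:345].max(2)<50).astype(np.uint8); n,l,st,ce=cv2.connectedComponentsWithStats(m); i=1+st[1:,4].argmax(); w=ce[i]+[275,150]
print(st[i],w.round(1)); mid=np.array([.653+.0195*.985,-.1246+.0195*.172,.2132]); print(proj(c,T,mid).round(1))
```

```text
True
[ 0.47540562 -0.39783999  0.06292686] [-1.25885094  1.7869925   5.97019738]
[ 0.47522798 -0.39769605  0.16956187] [ 0.0394123  -0.46549981  0.75537015] 31.2
ptr [276.5 184.2]
mark [276.5 183.7]
[  7  22  58  15 454] [310.3 178.8]
[310.8 179.2]
```

```bash
python3 -c "
from rig import ctrl
print(ctrl.job_done())"
```

```text
the job is handed in; nothing more can be done
None
```

I raised the sash until its pointer was within about 1 mm of the mark (camera estimate), pressed the fan button down to its hard stop and let go, and handed the job in at about 31 s; no verdict came back.

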